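# Check a coated sample bar on the height gauge

### The arm

A 6-joint arm with a two-finger parallel gripper is mounted at the origin on the work surface. World frame = base frame: x ahead of the robot, y to its left, z up, the work surface at z = 0. Lengths are in m, angles in rad, forces in N, time in s.
With the tool pointing down it reaches from about 0.4 to 0.825 m from the base axis. Payload 7 kg.
Tool frame: the origin (TCP) lies at the very end of the fingers, on their centre line; the grasp point (between the pads) lies 19 mm behind it; z points along the fingers, y is the line along which they close (so a half turn about z gives the same grasp; the last joint's range is limited). The gripper opens to 85 mm and grips with 20 to 120 N. Pads are 22 mm wide; open, the fingers measure 114 mm over their backs; the gripper's body (76 mm by 85 mm) begins 54 mm behind the grasp point. The pads swing forward as they close: fully open they stand 13 mm farther back than shut.
Start: joints at [-0.983, 0.359, 0.012, 0, -1.224, -0.288], TCP at [0.199, -0.645, 0.231] pointing down, gripper open.
Joint ranges: [-3.07, 3.07], [-1.43, 2.12], [-1.02, 1.25], [-3.03, 1.67], [-3.05, -0], [-3.03, 3.03]. Speed limits (rad/s): [2.39, 2.39, 3.01, 3.14, 3.14, 3.14].

### API

Orientations are given as a rotation vector (axis times angle).
In Python, from bench import * gives the robot as it stands. Calls block until the motion is done:
- movep(position, orientation): joint-space move of the TCP to a pose.
- move_linear(position, ori=None, v=0.15): straight line of the TCP; ori=None keeps the orientation; v is the mean speed in m/s.
- set_joints(angles): joint-space move.
- gripper_open() and grasp(grasp_force=None): open the fingers fully, or close them until they stop; grasp_force is the grip in N (None keeps the last).
- dwell(seconds).
- solve_ik(position, orientation): joint angles nearest the present ones, or None.
- get_obs(): the state.
- grab_frame(name): name is "scene" or "side" or "wrist"; returns a dict with "frame" (420x560x3 uint8, red, green, blue), "K" (3x3 intrinsics, pixels), "cam_to_world" (4x4, takes a point from camera to world coordinates). Camera axes: x right, y down, z forward; pixel columns grow to the right and rows downward; lengths in m; the calibration is good to about 2 mm. A picture is of the moment at which its call begins. There is no depth.
A pose or a line that the arm cannot do raises Unreachable and nothing moves.
- job_done(): hands the job in; it is judged then, once.
The state is a dict: "time": time; "joint_positions": joint angles; "qvel": joint speeds; "tau": joint torques, N m; "ee_pos": TCP position; "tcp_rot": TCP orientation; "wrist_force": force on the tool from outside, world axes, zero at the start; "wrist_torque": the same for the moment, N m; "gripper_width": opening from 0.0 (shut) to 1.0 (fully open); "grip_force": force on a finger pad.
Only numpy, scipy, OpenCV 4.12 (cv2) and the standard library are available. Lean on these libraries where they do the work, as an engineer would, in place of code of your own. Each camera call takes 0.05 s, during which the arm holds its last target. There are 200 camera calls.

### The job

Press the blue lid of the sample box down at its white mark until it clicks and springs up, and push it right back until it rests open. Then lay the orange bar flat and lengthwise in the mouth of the gauge's channel and push it fully home against the stop under the raised foot, leaving the white bar, the jar and the can where they are. Last, press the gauge's black cap gently down until the sprung foot stands on the bar, pushed in about 6 mm (half-way up its red band) and never hard in, and leave it there.

Things in the scene. Friction and masses are not known exactly. Their poses are not given: they have to be found in the camera images.
- sample_box: grey open box, fixed, 210 (x) x 190 (y) x 60 mm high, walls 6 mm, inner floor 8 mm above the bench. Origin: centre of underside; x points from the robot's side to the hinge side. Two bars lie in it side by side along x, centre lines 80 mm apart, in the compartment from x = -60 to +99 mm. Box and gauge stand left and right of the robot, either way round, each turned up to 0.2 rad
- lid (a joint): angle of the blue lid (194 x 173 x 8 mm, 180 g, flush with the rim) in rad: 0 shut, grows as it opens. Latched shut; pressed 8 to 11 mm down at the white mark (2 to 5 N; hard stop -0.065) the latch lets go, and on release a spring lifts it to 1.35, where it waits. Push it on by its underside with the fingertips, near its free edge (1 to 3 N); past upright it sinks slowly to its stop at 1.9 and stays
- press_mark (a point): white 26 mm dot on the top face of the lid, 180 mm from the hinge line, near the front edge in the middle, 60 mm above the bench when shut; moves with the lid. A steel latch striker, 14 mm wide and 30 mm long, hangs from the underside of the lid 70 mm beside it (towards the box's -y)
- lid_hinge (a point): middle of the lid's hinge line, 100 mm beyond the box's origin along its x, 56 mm above the bench; axes parallel to the box's (hinge line along y)
- orange_bar_mid (a point): centre of the orange bar: loose, 110 (x, its length) x 30 (y) x 32 mm (z), 130 to 250 g, lying flat; at the start in the sample box, left or right of the white bar
- white_bar_mid (a point): centre of the white bar, same size as the orange one, loose in the sample box; not to be taken
- gauge: height gauge, fixed. Origin: on the bench under the middle; x points away from the robot's side, along the channel, z up. Dark base plate from x = -140 to +150 mm, 120 mm wide, top 20 mm up, bare in front of the channel. Foot axis at x = +50 mm. Column (24 mm thick, top at z = 205 mm) at x = +125 mm. The bar's centre is at x = +25, z = +36 mm when home
- channel_mouth (a point): on the plate's top, on the channel's middle line, at the gauge's x = 0, axes as the gauge's. From here to the stop two rails 12 mm high stand 36 mm apart; in front of here they flare out by 30 degrees a side, over 32 mm, to 68 mm apart. The bar lies well ahead of it with its centre at x = -70 mm, the gripper then clear of the rails
- stop_face (a point): foot of the stop's face, on the plate's top at the end of the channel, 80 mm beyond the mouth (gauge x = +80 mm); the bar's far end meets it when home
- carriage (a joint): how far the green carriage is lowered, in m: 0 to 0.085, starts at 0 to 0.012. A friction brake keeps it wherever it is left; about 5 N pushes it down. Its underside is 140 mm above the bench at 0; it reaches 18 mm in front of the foot axis and is 26 mm wide. With the bar home the foot touches it at 0.058; 0.064 pushes the foot in 0.006
- foot (a joint): how far the sprung foot is pushed up into the carriage, in m: 0 free, 0.014 hard in; spring 0.75 N at first plus 0.15 N per mm. The 6 mm red band on its stem begins 3 mm below the carriage when free: the carriage's underside is at the band's upper edge at 0.003, at its lower edge at 0.009
- foot_tip (a point): centre of the foot's underside (14 mm disc), on the foot axis; 110 mm above the bench when the carriage is at 0
- cap_top (a point): centre of the top face of the carriage's black cap (28 mm wide), on the foot axis, 60 mm above the carriage's underside: 200 mm above the bench when the carriage is at 0; press here
- powder_jar: closed yellow jar, 60 mm wide, 85 mm high, origin under its centre; bystander between box and gauge, at the far side
- touchup_can: small can, 48 mm wide, 70 mm high, origin under its centre; bystander between box and gauge, at the near side

How it is judged:
By the outcome, as a careful person would: the job done as asked, in the order asked, and still so for the second after the job is handed in, with the robot touching nothing.
It also fails if it takes over 72 s, if anything falls off the work surface, if the arm or the gripper's body presses on something with over 40 N, if the wrist force passes 120 N, or if a joint passes its speed limit or range.

## Working session

There is one attempt and no reset: what is moved stays moved. The work goes in short steps, each a Python script; the robot and the scene stay as the last script left them, time stands still between calls to the robot, and variables do not carry over. Pictures are saved under pics/ and viewed, at most 14 in all, crops included, and the job is handed in when it is done.

```bash
mkdir -p pics; ls
python3 - <<'E'
from bench import *
import cv2,numpy as np
for n in ["scene","side"]:
    g=grab_frame(n); cv2.imwrite(f"pics/{n}0.png",g["frame"][:,:,::-1]); np.savez(f"pics/{n}0.npz",**g)
    print(n,g["K"].tolist(),np.round(g["cam_to_world"],4).tolist())
o=get_obs();print(o["time"],o["tcp_rot"],o["wrist_force"])
E
```

```text
pics
scene [[407.8321937892445, 0.0, 280.0980555261526], [0.0, 407.8321937892445, 211.339057438615], [0.0, 0.0, 1.0]] [[0.1845, 0.8065, -0.5618, 0.9519], [0.9828, -0.1456, 0.1138, -0.1018], [0.01, -0.5731, -0.8194, 0.6778], [0.0, 0.0, 0.0, 1.0]]
side [[386.7496225708939, 0.0, 287.9098219415477], [0.0, 386.7496225708939, 214.11234197586845], [0.0, 0.0, 1.0]] [[-0.8043, -0.2985, 0.5137, 0.2482], [-0.5936, 0.366, -0.7167, 0.4465], [0.026, -0.8814, -0.4716, 0.4506], [0.0, 0.0, 0.0, 1.0]]
0.1 [ 4.68998727e-01 -3.10599528e+00 -2.40817289e-03] [-0.38852351 -0.20129153 -0.25245993]
```

View pics/scene0.png

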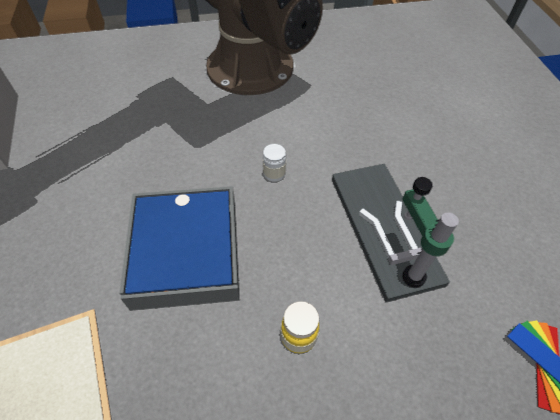

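View pics/side0.png

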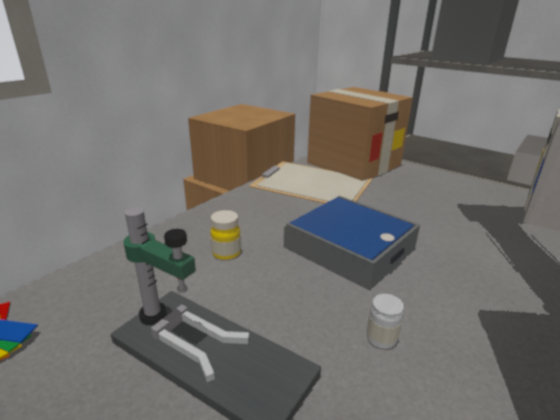

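The scene view shows the box on the robot's right (lid about (183,245), mark (182,200)) and the gauge on its left (plate corners about (332,178), (386,165), (447,284), (387,297); cap (423,186)). The side view shows the gauge plate at about (215,360), cap (176,238), and the box lid at about (350,235). Next I'll fit the poses.

```bash
cat > h.py <<'E'
import numpy as np,cv2
from scipy.spatial.transform import Rotation as R
def load(n): return dict(np.load(n))
def plane(g,uv,z):
    uv=np.atleast_2d(np.array(uv,float)); d=np.c_[uv,np.ones(len(uv))]@np.linalg.inv(g["K"]).T
    T=g["cam_to_world"]; d=d@T[:3,:3].T; s=(z-T[2,3])/d[:,2]; return T[:3,3]+s[:,None]*d
def proj(g,P):
    T=g["cam_to_world"]; p=(np.atleast_2d(P)-T[:3,3])@T[:3,:3]; p=p@g["K"].T; return p[:,:2]/p[:,2:]
def down(yaw,tilt=0):
    # tool z down, tool x along world heading yaw; tilt about tool y
    return (R.from_euler('z',yaw)*R.from_euler('y',np.pi-tilt)*R.from_euler('z',np.pi)).as_rotvec()
E
python3 - <<'E'
from h import *
for n in ["scene0","side0"]:
    g=load(f"pics/{n}.npz"); f=g["frame"]; h=cv2.cvtColor(f,cv2.COLOR_RGB2HSV)
    m=cv2.inRange(h,(105,120,40),(125,255,255))
    nc,l,s,c=cv2.connectedComponentsWithStats(m)
    order=1+np.argsort(-s[1:,4]); 
    for i in order[:2]:
        uv=np.argwhere(l==i)[:,::-1]; r=cv2.minAreaRect(plane(g,uv,0.06)[:,:2].astype(np.float32)*1000); print(n,s[i],r)
    w=cv2.inRange(h,(0,0,170),(180,60,255)); nc,l,s,c=cv2.connectedComponentsWithStats(w)
    u0=(182,200) if n=="scene0" else (387,237)
    k=l[u0[1],u0[0]]; print("mark",plane(g,c[k],0.06), s[k])
    uc={"scene0":[(274,178),(300,348)],"side0":[(383,343),(227,253)]}[n]; print("can/jar base",plane(g,uc,0))
a=load("pics/scene0.npz")["frame"][150:310,320:465]; b=load("pics/side0.npz")["frame"][200:420,100:330]
A=cv2.resize(a,(400,441),interpolation=cv2.INTER_CUBIC);B=cv2.resize(b,(400,383),interpolation=cv2.INTER_CUBIC)
o=np.zeros((441,800,3),np.uint8);o[:,:400]=A;o[:383,400:]=B;cv2.imwrite("pics/crop.png",o[:,:,::-1])
E
```

```text
scene0 [ 125  191  107  103 9306] ((552.776123046875, -199.1295166015625), (173.39059448242188, 195.6051788330078), 85.34349822998047)
scene0 [ 126    0   51   27 1237] ((-208.82150268554688, -245.33700561523438), (136.6949920654297, 140.0848388671875), 89.25454711914062)
mark [[ 0.46924554 -0.19297323  0.06      ]] [175 195  15  11 128]
can/jar base [[ 0.39882117 -0.00439758  0.        ]
 [ 0.76243485 -0.02602115  0.        ]]
side0 [ 292  198  121   61 3648] ((545.9916381835938, -197.50222778320312), (169.976318359375, 191.08889770507812), 85.25733184814453)
side0 [  0 320  37  22 579] ((766.6759643554688, 352.7171325683594), (55.7527961730957, 31.38608741760254), 28.42715835571289)
mark [[ 0.46741054 -0.19367155  0.06      ]] [382 235  11   5  47]
can/jar base [[ 0.37668999  0.00673317  0.        ]
 [ 0.73557746 -0.02177304  0.        ]]
```

View pics/crop.png

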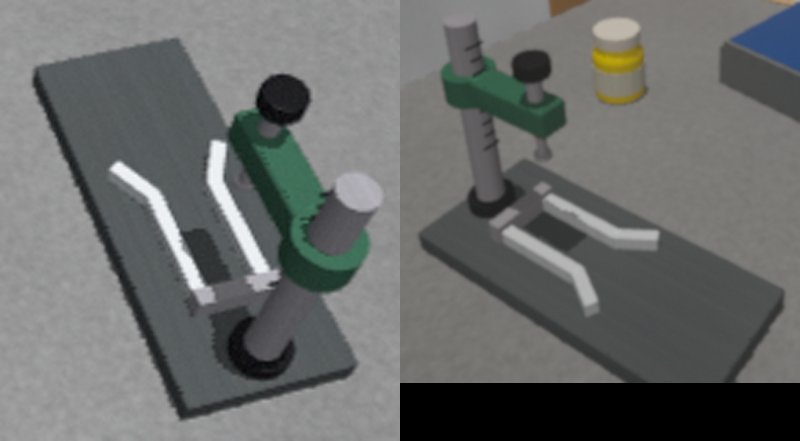

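The crop gives the plate's top corners: scene (332.7,176), (385,164.5), (448.7,281), (385,297.5), and side (112,336), (320,370), (172,293). I'll fit the gauge pose from these.

Run:
```python
from h import *
from scipy.optimize import least_squares
S=load("pics/scene0.npz");D=load("pics/side0.npz")
sc=lambda p:(320+p[0]/400*145,150+p[1]/441*160); sd=lambda p:(100+(p[0]-400)/400*230,200+p[1]/383*220)
obs=[(S,(-140,-60,20),sc((36,72))),(S,(-140,60,20),sc((180,40))),(S,(150,60,20),sc((354,364))),(S,(150,-60,20),sc((181,408))),
(D,(150,60,20),sd((422,237))),(D,(-140,-60,20),sd((782,295))),(D,(150,-60,20),sd((525,161)))]
cap=[(S,(50,0,200),sc((285,94))),(D,(50,0,200),sd((532,61)))]
def f(p,full=False):
    r=[]
    for i,(g,q,uv) in enumerate(obs+cap):
        q=np.array(q)/1000.; 
        if i>=len(obs): q[2]-=p[3]
        P=R.from_euler('z',p[2]).apply(q)+[p[0],p[1],0]; r.append(proj(g,P)[0]-uv)
    return np.ravel(r)
s=least_squares(f,[.55,.2,.2,0.005]);print(s.x);print(s.fun.reshape(-1,2).round(1).tolist())
```

```text
[0.55632967 0.18734557 0.0620614  0.00763896]
[[0.0, -4.4], [0.6, -2.8], [1.4, -0.7], [0.9, -1.3], [-2.9, -4.2], [1.2, -2.4], [0.1, -3.4], [-0.6, -0.8], [-0.8, 0.4]]
```

Run:
```python
from h import *
S=load("pics/scene0.npz");D=load("pics/side0.npz")
sc=lambda p:(320+p[0]/400*145,150+p[1]/441*160); sd=lambda p:(100+(p[0]-400)/400*230,200+p[1]/383*220)
for n,g,L in (("S",S,[sc(p) for p in((36,72),(180,40),(354,364),(181,408))]),("D",D,[sd(p) for p in((422,237),(782,295),(525,161))])):
    P=plane(g,L,.02)[:,:2]*1000;print(n,P.round().tolist(),[np.linalg.norm(P[i]-P[i-1]).round() for i in range(len(P))])
print("stop/rail ends", plane(S,[sc((268,275)),sc((193,290)),sc((214,180)),sc((157,197))],.032)[:,:2].round(4).tolist())
# arrows of box
```

```text
S [[432.0, 116.0], [420.0, 234.0], [703.0, 253.0], [712.0, 134.0]] [np.float64(280.0), np.float64(119.0), np.float64(283.0), np.float64(119.0)]
D [[692.0, 259.0], [420.0, 123.0], [703.0, 143.0]] [np.float64(117.0), np.float64(304.0), np.float64(284.0)]
stop/rail ends [[0.6373, 0.2177], [0.6392, 0.165], [0.5585, 0.2089], [0.565, 0.1651]]
```

```bash
cat >> h.py <<'E'
BO=np.array([.5475,-.1980]); BY=-.081
def box(x,y,z): c,s=np.cos(BY),np.sin(BY); return [BO[0]+c*x-s*y,BO[1]+s*x+c*y,z]
def ori(solve_ik,p,yaw,tilt=0):
    c=[]
    for k in (0,np.pi):
        o=down(yaw+k,tilt if k==0 else -tilt); q=solve_ik(p,o)
        if q is not None: c.append((abs(q[5]),k,o,q))
    return min(c,key=lambda t:t[0])[2]
E
python3 - <<'E'
from bench import *
from h import *
p=box(-79,0,0); print(box(-.08,0,.06))
P=box(-.079,0,.085); o=ori(solve_ik,P,BY); print(solve_ik(P,o))
grasp(30)
movep(P,o)
move_linear(box(-.079,0,.062),v=.1)
for z in (.057,.054,.052,.0505,.0495):
    move_linear(box(-.079,0,z),v=.03); s=get_obs(); print(z,s["ee_pos"].round(4),s["wrist_force"].round(1))
dwell(.2)
g=grab_frame("scene")
move_linear(box(-.081,0,.075),v=.08); print(get_obs()["wrist_force"].round(1))
move_linear(box(-.15,0,.14),v=.2)
dwell(1.0)
s=get_obs();print(s["time"],s["wrist_force"].round(1))
g=grab_frame("side");cv2.imwrite("pics/lid.png",g["frame"][:,:,::-1])
E
```

```text
[np.float64(0.4677622965423074), np.float64(-0.19152708355584017), 0.06]
[ 4.09637069e-04  2.32997987e-01 -5.46406142e-01  4.44089210e-16
 -7.91392198e-01  1.48938669e+00]
0.057 [ 0.4692 -0.1917  0.0573] [ 0.7 -2.   1.2]
0.054 [ 0.469  -0.1916  0.054 ] [ 0.9 -0.3  1.6]
0.052 [ 0.4689 -0.1915  0.0519] [1.2 0.5 2.4]
0.0505 [ 0.4688 -0.1916  0.0504] [1.  0.  2.3]
0.0495 [ 0.4688 -0.1916  0.0494] [0.6 0.2 1.8]
[ 0.7 -0.2  1. ]
6.8833 [ 0.4 -0.1 -0.1]
```

View pics/lid.png

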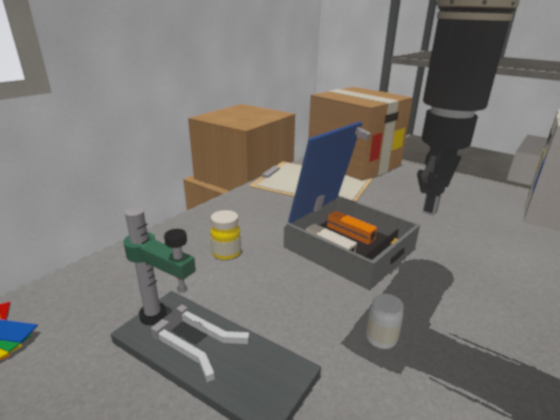

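The lid is up, with its free edge at about (360,130). In the box, orange (352,227) lies on the far (-y) side and white (333,238) on the +y side. Now I'll push the lid over.

Run:
```python
from bench import *
from h import *
move_linear(box(-.06,.0,.218),v=.3)
move_linear(box(.04,.0,.218),v=.2)
for x in (.07,.09,.105,.12,.128):
    move_linear(box(x,0,.218),v=.1); s=get_obs(); print(x,s["ee_pos"].round(3),s["wrist_force"].round(1))
move_linear(box(.04,0,.25),v=.25)
gripper_open()
P=box(-.02,-.02,.30); movep(P,ori(solve_ik,P,BY))
s=get_obs();print(s["time"],s["gripper_width"])
g=grab_frame("wrist");np.savez("pics/w1.npz",**g);cv2.imwrite("pics/w1.png",g["frame"][:,:,::-1])
print(g["cam_to_world"].round(3).tolist())
```

```text
0.07 [ 0.617 -0.204  0.218] [-0.7 -0.3  0.6]
0.09 [ 0.637 -0.205  0.218] [0.3 0.2 0.3]
0.105 [ 0.652 -0.206  0.218] [ 0.3 -0.2 -0. ]
0.12 [ 0.667 -0.208  0.218] [-0.  -0.9  0. ]
0.128 [ 0.675 -0.208  0.218] [-0.5 -0.1 -1.2]
11.5083 1.001076758484812
[[-0.082, -0.954, -0.287, 0.599], [-0.997, 0.079, 0.023, -0.223], [0.0, 0.288, -0.958, 0.444], [0.0, 0.0, 0.0, 1.0]]
```

View pics/w1.png

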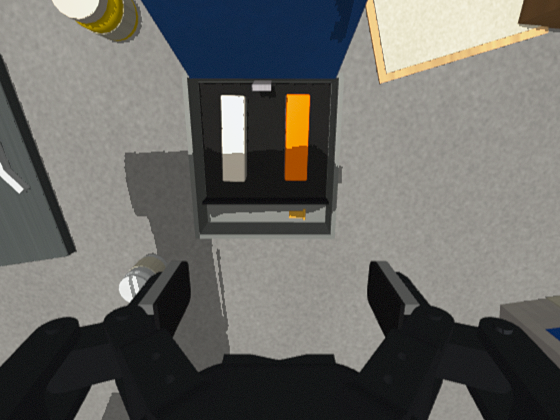

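The wrist view shows the lid laid back, the white bar at (233,138), orange at (297,138), and the rim's outer corners at (190,78), (338,78), (333,235), (200,237).

Run:
```python
from h import *
g=load("pics/w1.npz");f=g["frame"];h=cv2.cvtColor(f,cv2.COLOR_RGB2HSV)
def inv(P): d=P[:,:2]-BO; c,s=np.cos(BY),np.sin(BY); return np.c_[c*d[:,0]+s*d[:,1],-s*d[:,0]+c*d[:,1]]
m=cv2.inRange(h,(8,150,80),(22,255,255)); nc,l,s,c=cv2.connectedComponentsWithStats(m); i=l[138,297]
uv=np.argwhere(l==i)[:,::-1];r=cv2.minAreaRect(plane(g,uv,.04)[:,:2].astype(np.float32)*1000);print("orange",s[i],r)
w=cv2.inRange(h,(0,0,120),(180,50,255));w[:90]=0;w[190:]=0; nc,l,s,c=cv2.connectedComponentsWithStats(w);i=l[130,233]
uv=np.argwhere(l==i)[:,::-1];r2=cv2.minAreaRect(plane(g,uv,.04)[:,:2].astype(np.float32)*1000);print("white",s[i],r2)
print("boxframe",inv(np.array([r[0],r2[0]])/1000).round(4))
rim=plane(g,[(190,78),(338,78),(333,235),(200,237)],.06);print(rim.round(4).tolist(),"boxframe",inv(rim).round(4).tolist())
# edge lines near row 180: gradient across columns
row=cv2.cvtColor(f,cv2.COLOR_RGB2GRAY)[108:118].mean(0); d=np.diff(row); 
k=[j for j in range(180,350) if abs(d[j])>8]; print([(j,round(d[j])) for j in k])
```

```text
orange [ 285   94   26   87 2035] ((569.9358520507812, -244.5941925048828), (30.922807693481445, 109.45664978027344), 84.45465850830078)
white [ 221   95   24   86 1978] ((576.154541015625, -161.78530883789062), (29.666057586669922, 108.6679458618164), 83.39751434326172)
boxframe [[ 0.0261 -0.0446]
 [ 0.0256  0.0384]]
[[0.6509, -0.124, 0.06], [0.6366, -0.2965, 0.06], [0.4399, -0.2846, 0.06], [0.4519, -0.1043, 0.06]] boxframe [[0.0971, 0.0821], [0.0968, -0.091], [-0.1003, -0.095], [-0.1029, 0.0856]]
[(184, 8), (188, -24), (189, -82), (190, -16), (200, -19), (201, 10), (219, 22), (220, 102), (221, 99), (242, -14), (243, -60), (244, -88), (245, -22), (246, -34), (284, 42), (285, 47), (286, 41), (308, -82), (309, -44), (328, 12), (329, 18), (330, -18), (335, 28), (336, 81), (337, 12)]
```

Run:
```python
from h import *
g=load("pics/w1.npz");f=g["frame"][:,:,::-1].copy();k=4
c=cv2.resize(f[60:250,170:360],None,fx=k*.79,fy=k*.79,interpolation=cv2.INTER_CUBIC)
s=k*.79
def dr(pts,col):
    uv=(proj(g,np.array([box(*p) for p in pts]))-[170,60]+.5)*s
    cv2.polylines(c,[uv.round().astype(np.int32)],True,col,1)
def rect(x0,x1,y0,y1,z,col): dr([(x0,y0,z),(x0,y1,z),(x1,y1,z),(x1,y0,z)],col)
rect(-.105,.105,-.095,.095,.06,(0,0,255)); rect(-.099,.099,-.089,.089,.06,(0,255,0)); rect(-.099,.099,-.089,.089,.008,(255,255,0))
for y in(-.04,.04): rect(.026-.055,.026+.055,y-.015,y+.015,.04,(255,0,255))
cv2.imwrite("pics/ov.png",c); print(g["K"].round(1).tolist())
```

```text
[[303.6, 0.0, 278.4], [0.0, 303.6, 208.0], [0.0, 0.0, 1.0]]
```

View pics/ov.png

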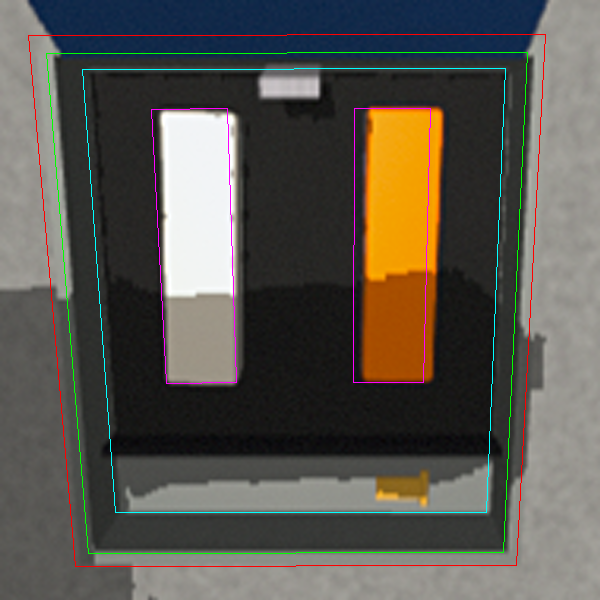

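The overlay shows the bars 4–5 mm farther toward -y than drawn, with the box rim near the green line. Clearance to the wall is tight for open fingers, so I'll check the finger thickness at the tip.

Run:
```python
from h import *
from bench import get_obs
g=load("pics/w1.npz");f=g["frame"][:,:,::-1].copy();s=3
c=cv2.resize(f[240:420,100:360],None,fx=s,fy=s,interpolation=cv2.INTER_CUBIC)
c=cv2.convertScaleAbs(c,alpha=1.8,beta=25)
o=get_obs();Rm=R.from_rotvec(o["tcp_rot"]);T=o["ee_pos"]
for zz,col in((-.013,(0,0,255)),(-.035,(0,255,255)),(-.055,(0,255,0))):
  for y in(-.0425,-.057,.0425,.057):
    for x in(-.011,.011):
        uv=(proj(g,Rm.apply([x,y,zz])+T)[0]-[100,240]+.5)*s; cv2.circle(c,tuple(int(v) for v in uv),3,col,-1)
cv2.imwrite("pics/fing.png",c);print(o["ee_pos"])
```

```text
[ 0.52575012 -0.2162983   0.30038455]
```

View pics/fing.png

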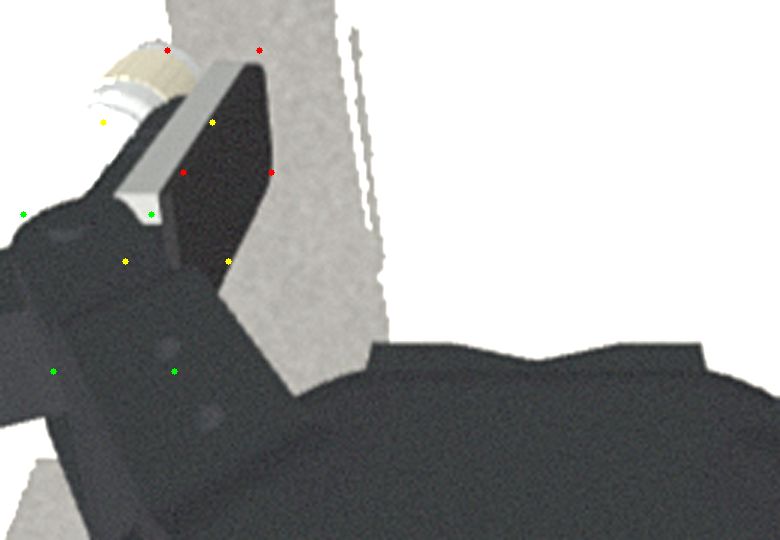

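The finger's tip plate is only about 6.5 mm thick and the thicker backing starts about 10 mm up. So I'll shift the grasp 13 mm inward and grip high, with a force-guarded descent.

Run:
```python
from bench import *
from h import *
BYb=-.093; n=np.array([-np.sin(BYb),np.cos(BYb)])
xy=np.array([.5699,-.2446])+.013*n
P=lambda z:[*xy,z]
o=ori(solve_ik,P(.10),BYb); movep(P(.11),o); move_linear(P(.052),v=.12)
f0=get_obs()["wrist_force"]; ok=True
for z in np.arange(.048,.0219,-.0035):
    move_linear(P(z),v=.06); s=get_obs(); d=s["wrist_force"]-f0
    if np.linalg.norm(d)>6: ok=False; print("contact",z,d); break
print(s["ee_pos"],d.round(1),ok,s["time"])
if ok:
    grasp(60); s=get_obs(); print(s["gripper_width"],s["grip_force"],s["wrist_force"].round(1))
    move_linear(P(.12),v=.12); s=get_obs(); print(s["gripper_width"],s["grip_force"],s["wrist_force"].round(1),s["time"])
    g=grab_frame("scene");cv2.imwrite("pics/gr.png",g["frame"][100:,:,::-1])
```

```text
[ 0.57090333 -0.23163036  0.02320734] [ 0.8 -0.7 -0.4] True 14.9917
0.3331821117076751 60.7912015914917 [-0.3 -1.1  4.2]
0.3351742733826399 59.952982664108276 [ 0.4  0.5 -2.4] 16.5083
```

View pics/gr.png

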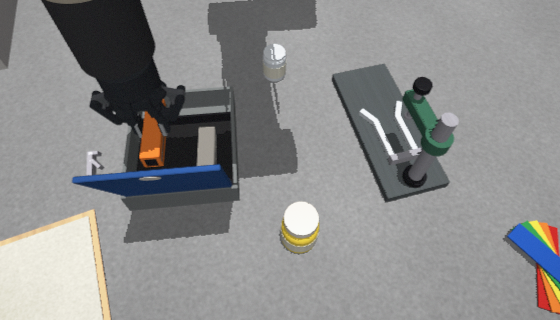

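The orange bar is gripped and lifted at about (152,140) in the crop. The white bar is still in place and the lid is resting open. Next is a closer look at the gauge.

```bash
cat >> h.py <<'E'
GO=np.array([.5580,.1865]); GY=.070
def gau(x,y,z): c,s=np.cos(GY),np.sin(GY); return [GO[0]+c*x-s*y,GO[1]+s*x+c*y,z]
E
python3 - <<'E'
from bench import *
from h import *
s=get_obs(); p=s["ee_pos"]
move_linear([p[0]-.03,p[1]+.03,.2],v=.25)
P=gau(-.07,0,.26); movep(P,ori(solve_ik,P,GY)); print(get_obs()["joint_positions"].round(2),get_obs()["time"])
g=grab_frame("wrist");np.savez("pics/w2.npz",**g)
c=cv2.resize(g["frame"][:,:,::-1],(800,600),interpolation=cv2.INTER_CUBIC);cv2.imwrite("pics/w2.png",c)
E
```

```text
[ 0.73  0.09 -0.28  0.   -1.21  0.91] 18.5333
```

View pics/w2.png

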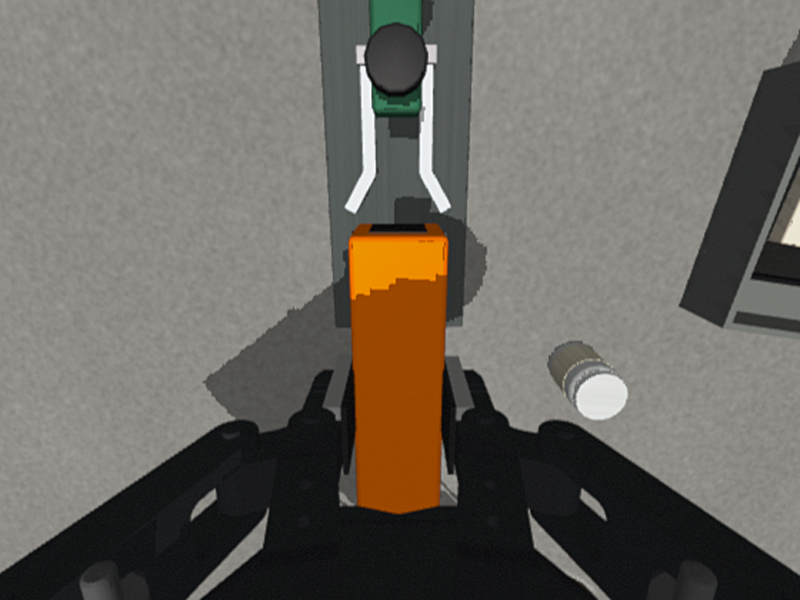

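Wrist view: the bar is square in the grip. The rails' inner edges run from (375,176) and (421,176) at the mouth up to about (373,66) and (424,66). The cap is at (397,58), and the flare tips are at (346,210) and (449,210).

Run:
```python
from h import *
g=load("pics/w2.npz")
def inv(P): d=np.atleast_2d(P)[:,:2]-GO; c,s=np.cos(GY),np.sin(GY); return (1000*np.c_[c*d[:,0]+s*d[:,1],-s*d[:,0]+c*d[:,1]]).round(1).tolist()
A=lambda L:[(u*.7-.15,v*.7-.15) for u,v in L]
print("mouth",inv(plane(g,A([(375,176),(421,176)]),.032)))
print("stop ends/rail far",inv(plane(g,A([(357,65),(437,65),(373,70),(423,70)]),.032)))
print("tips",inv(plane(g,A([(346,210),(449,210)]),.032)))
print("plate near",inv(plane(g,A([(335,327),(463,327)]),.02)))
for cc in (.004,.0076,.011): print("cap",inv(plane(g,A([(397,58)]),.2-cc)))
h=cv2.cvtColor(g["frame"],cv2.COLOR_RGB2GRAY).astype(float)
for v in (60,80,100,110,118):
    r=h[v]; k=np.where(r[240:320]>200)[0]+240; 
    L=k[k<280];Rr=k[k>280]
    if len(L) and len(Rr): print(v,L.min(),L.max(),Rr.min(),Rr.max(),inv(plane(g,[((L.min()+L.max()+Rr.min()+Rr.max())/4,v)],.032)))
```

```text
mouth [[-4.1, 16.9], [-4.2, -20.8]]
stop ends/rail far [[77.8, 29.3], [77.7, -32.0], [74.3, 17.1], [74.2, -21.3]]
tips [[-31.5, 41.7], [-31.7, -44.7]]
plate near [[-140.9, 57.4], [-141.1, -62.8]]
cap [[47.9, -1.4]]
cap [[48.7, -1.4]]
cap [[49.4, -1.4]]
60 253 259 296 302 [[63.1, -1.0]]
80 253 261 297 302 [[42.6, -1.8]]
100 254 261 294 301 [[21.4, -0.9]]
110 254 262 294 301 [[10.4, -1.2]]
118 255 262 294 301 [[1.6, -1.4]]
```

```bash
cat >> h.py <<'E'
GO=np.array(gau(-.0012,-.0014,0)[:2])
E
python3 - <<'E'
from bench import *
from h import *
P=gau(-.07,0,.07); o=ori(solve_ik,P,GY)
move_linear(P,o,v=.2); move_linear(gau(-.07,0,.042),v=.1)
f0=get_obs()["wrist_force"]
for z in np.arange(.040,.0299,-.001):
    move_linear(gau(-.07,0,z),v=.03); s=get_obs(); d=s["wrist_force"]-f0
    if d[2]>3: break
zc=s["ee_pos"][2]; print("touch",z,s["ee_pos"].round(4),d.round(1),s["time"])
zs=z+.0008
for x in np.arange(-.07,-.0199,.01):
    move_linear(gau(x,0,zs),v=.08); s=get_obs(); d=s["wrist_force"]-f0
    print(round(x,3),d.round(1))
    if np.linalg.norm(d[:2])>15: break
print(s["ee_pos"],s["time"])
E
```

```text
touch 0.034999999999999996 [0.4872 0.1802 0.036 ] [-4.6 -0.8 12. ] 21.6167
-0.07 [-2.4 -0.2  5.2]
-0.06 [0.8 0.2 2.9]
-0.05 [ 1.3 -1.1  4.1]
-0.04 [ 2.5 -1.3  5. ]
-0.03 [ 2.  -1.9  6.6]
-0.02 [ 1.3 -2.2  7.2]
[0.5370857  0.18358449 0.03601275] 23.2417
```

Run:
```python
from bench import *
from h import *
gripper_open(); 
move_linear(gau(-.02,0,.075),v=.2); move_linear(gau(-.115,0,.085),v=.3)
grasp(30); move_linear(gau(-.115,0,.031),v=.2)
f0=get_obs()["wrist_force"]; move_linear(gau(-.092,0,.031),v=.15)
for x in np.arange(-.088,-.030,.003):
    move_linear(gau(x,0,.031),v=.06); s=get_obs(); d=s["wrist_force"]-f0
    print(round(x,3),d.round(1)[:2],end=" ")
    if d[0]<-8: break
print(s["ee_pos"],s["time"]); dwell(.2); print(get_obs()["wrist_force"]-f0)
move_linear(gau(x-.03,0,.06),v=.15); 
P=gau(-.10,0,.20); move_linear(P,v=.3)
g=grab_frame("wrist");np.savez("pics/w3.npz",**g)
h=grab_frame("side");np.savez("pics/s3.npz",**h)
a=cv2.resize(g["frame"][0:250,180:400],(440,500));b=cv2.resize(h["frame"][190:390,100:240],(350,500),interpolation=cv2.INTER_CUBIC)
cv2.imwrite("pics/home.png",np.hstack([a,b])[:,:,::-1])
```

```text
-0.088 [-0.6 -0.5] -0.085 [-0.5 -1.6] -0.082 [ 0.7 -0.7] -0.079 [ 0.5 -0.5] -0.076 [-1. -1.] -0.073 [-0.4 -0.9] -0.07 [ 0.4 -0.3] -0.067 [-0.6 -0.1] -0.064 [ 0.2 -0.8] -0.061 [-0.8 -0.5] -0.058 [-0.5 -1.2] -0.055 [0.2 0.2] -0.052 [-0.9 -1.3] -0.049 [ 0.8 -0.8] -0.046 [ 0.7 -0.4] -0.043 [-0.3 -0.9] -0.04 [-6.6 -0.1] -0.037 [-17.4   1.2] [0.51556241 0.1804624  0.03003577] 30.6333
[-17.07404902   0.45331271   9.07845264]
```

View pics/home.png

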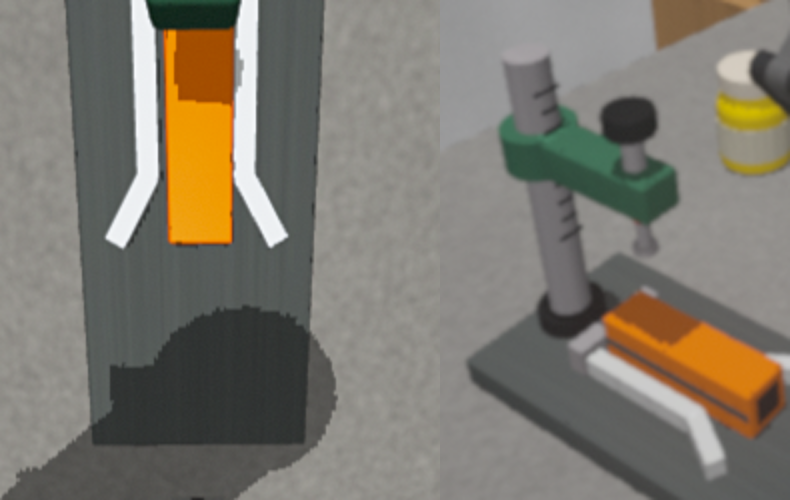

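The bar is home against the stop (scene crop: bar between the rails, its end at the stop). Now the cap.

Run:
```python
from bench import *
from h import *
P=gau(.05,0,.225); move_linear(gau(-.05,0,.235),v=.3); move_linear(P,v=.3)
f0=get_obs()["wrist_force"]; move_linear(gau(.05,0,.203),v=.1)
c=0
for z in np.r_[np.arange(.200,.150,-.004),np.arange(.148,.1365,-.002),.1365]:
    move_linear(gau(.05,0,z),v=.04); s=get_obs(); d=s["wrist_force"]-f0; print(z.round(4),s["ee_pos"][2].round(4),d[2].round(1),end=" | ")
    if np.linalg.norm(d)>14: print("HARD");break
print(s["time"],s["ee_pos"])
h=grab_frame("side");np.savez("pics/s4.npz",**h)
k=grab_frame("scene")
b=cv2.resize(h["frame"][210:330,120:240],(600,600),interpolation=cv2.INTER_CUBIC)
cv2.imwrite("pics/foot.png",b[:,:,::-1])
```

```text
0.2 0.2005 1.2 | 0.196 0.1959 0.3 | 0.192 0.192 1.4 | 0.188 0.1879 1.9 | 0.184 0.1838 2.2 | 0.18 0.1798 1.7 | 0.176 0.1758 1.2 | 0.172 0.1718 1.2 | 0.168 0.1678 1.0 | 0.164 0.1638 1.6 | 0.16 0.1598 1.1 | 0.156 0.1558 0.9 | 0.152 0.1518 2.3 | 0.148 0.1478 1.1 | 0.146 0.1459 3.1 | 0.144 0.1439 3.2 | 0.142 0.1419 3.3 | 0.14 0.14 3.8 | 0.138 0.1381 4.5 | 0.1365 0.1366 6.2 | 38.1917 [0.60676577 0.18851293 0.13660689]
```

View pics/foot.png

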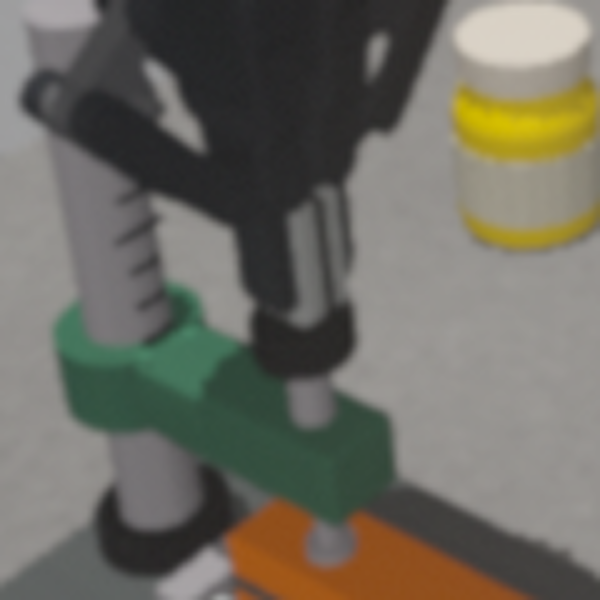

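The foot is on the bar, with the carriage's lower front corner at about (337,523) in the crop. I'll check its height against the model, using the earlier picture to cancel calibration bias.

Run:
```python
from h import *
from scipy.optimize import minimize_scalar
g=load("pics/s4.npz")
def zf(x,y,uv): 
    r=minimize_scalar(lambda z:np.sum((proj(g,[gau(x,y,z)])[0]-uv)**2),bounds=(0,.25),method='bounded'); return round(r.x,4),(proj(g,[gau(x,y,r.x)])[0]-uv).round(1)
print("s4 corner",zf(.032,.013,(187.4-.4,314.6-.4)),"s3 corner",zf(.032,.013,(183.6,278.4)))
# top corner of carriage front near edge s4 (390,415)? and cap/known: foot disc bottom on bar z=.052 at axis
print("foot disc centre proj z=.052, crop px",((proj(g,[gau(.05,0,.052),gau(.05,0,.0766),gau(.05,0,.0722),gau(.032,.013,.0766),gau(.032,.013,.0722)])-[120,210]+.5)*5).round().tolist())
f4=load("pics/s4.npz")["frame"];f3=load("pics/s3.npz")["frame"]
# green template match: displacement of carriage arm tip between pictures
import itertools
for n,f in(("s3",f3),("s4",f4)):
    h=cv2.cvtColor(f,cv2.COLOR_RGB2HSV); m=cv2.inRange(h,(65,80,25),(90,255,200))[:, :245]
    ys,xs=np.where(m); print(n,len(ys),xs.min(),xs.max(),ys.min(),ys.max(), xs[ys==ys.max()], [ (x,ys[xs==x].max()) for x in range(182,200,2) if (xs==x).any()])
```

```text
s4 corner (np.float64(0.0788), array([ 0.5, -0.1])) s3 corner (np.float64(0.1393), array([-0.7,  0.1]))
foot disc centre proj z=.052, crop px [[337.0, 543.0], [328.0, 477.0], [330.0, 489.0], [341.0, 529.0], [342.0, 542.0]]
s3 1394 0 192 233 350 [8 9] [(182, np.int64(277)), (184, np.int64(268)), (186, np.int64(264)), (188, np.int64(262)), (190, np.int64(260)), (192, np.int64(259))]
s4 1150 0 190 268 350 [8 9] [(182, np.int64(310)), (184, np.int64(310)), (186, np.int64(312)), (190, np.int64(298))]
```

Run:
```python
from bench import *
from h import *
# tool<-camera from w3 (TCP at gau(-.10,0,.20))
g=load("pics/w3.npz"); To=np.eye(4); P=gau(-.10,0,.20); To[:3,:3]=R.from_rotvec(ori(solve_ik,P,GY)).as_matrix(); To[:3,3]=P
X=np.linalg.inv(To)@g["cam_to_world"]; np.save("pics/X.npy",X); print(X.round(3).tolist())
foot=np.array(gau(.05,0,.066)); q0=get_obs()["joint_positions"]; res=[]
for az in np.radians([0,20,-20,40,-40,60,-60]):
  for el in np.radians([4,8,12,16]):
    for D in (.16,.2,.26):
      for roll in np.radians([0,90,-90,180]):
        v=np.array([np.cos(GY+az)*np.cos(el),np.sin(GY+az)*np.cos(el),-np.sin(el)]); c=foot-D*v
        x=np.cross(v,[0,0,1]);x/=np.linalg.norm(x);y=np.cross(v,x)
        C=np.eye(4);C[:3,:3]=np.c_[x,y,v]@R.from_euler('z',roll).as_matrix();C[:3,3]=c
        T=C@np.linalg.inv(X); 
        if T[2,3]<.07: continue
        rv=R.from_matrix(T[:3,:3]).as_rotvec(); q=solve_ik(T[:3,3],rv)
        if q is not None: res.append((np.degrees(az).round(),np.degrees(el).round(),D,np.degrees(roll).round(),T[:3,3].round(3),np.abs(q-q0).max().round(2),q.round(2),T[:3,2].round(2)))
res.sort(key=lambda r:r[5])
for r in res[:14]: print(*r)
```

```text
[[-0.001, -0.957, -0.291, 0.075], [1.0, -0.001, -0.001, 0.001], [0.0, -0.291, 0.957, -0.142], [0.0, 0.0, 0.0, 1.0]]
-60.0 16.0 0.26 180.0 [0.556 0.263 0.123] 0.88 [ 1.13  0.58 -0.62  0.88 -1.22  1.91] [ 0.47 -0.7  -0.54]
-60.0 12.0 0.26 180.0 [0.554 0.266 0.117] 0.9 [ 1.15  0.62 -0.62  0.9  -1.26  1.86] [ 0.49 -0.73 -0.48]
-60.0 8.0 0.26 180.0 [0.552 0.269 0.11 ] 0.91 [ 1.17  0.67 -0.62  0.91 -1.3   1.82] [ 0.51 -0.75 -0.42]
-60.0 4.0 0.26 180.0 [0.55  0.271 0.103] 0.93 [ 1.18  0.72 -0.62  0.93 -1.34  1.77] [ 0.52 -0.77 -0.36]
-60.0 16.0 0.2 180.0 [0.588 0.215 0.107] 1.0 [ 1.02  0.58 -0.69  1.   -1.14  1.88] [ 0.47 -0.7  -0.54]
-60.0 12.0 0.2 180.0 [0.587 0.217 0.104] 1.01 [ 1.04  0.62 -0.69  1.01 -1.19  1.83] [ 0.49 -0.73 -0.48]
-60.0 8.0 0.2 180.0 [0.585 0.22  0.102] 1.03 [ 1.06  0.66 -0.69  1.03 -1.24  1.78] [ 0.51 -0.75 -0.42]
-60.0 4.0 0.2 180.0 [0.584 0.222 0.099] 1.04 [ 1.07  0.7  -0.69  1.04 -1.29  1.74] [ 0.52 -0.77 -0.36]
-60.0 16.0 0.16 180.0 [0.61  0.183 0.096] 1.09 [ 0.94  0.58 -0.73  1.09 -1.1   1.85] [ 0.47 -0.7  -0.54]
-60.0 12.0 0.16 180.0 [0.608 0.185 0.096] 1.1 [ 0.96  0.62 -0.73  1.1  -1.16  1.8 ] [ 0.49 -0.73 -0.48]
-60.0 8.0 0.16 180.0 [0.607 0.187 0.096] 1.12 [ 0.98  0.65 -0.73  1.12 -1.21  1.76] [ 0.51 -0.75 -0.42]
-60.0 4.0 0.16 180.0 [0.606 0.188 0.096] 1.13 [ 0.99  0.69 -0.73  1.13 -1.27  1.72] [ 0.52 -0.77 -0.36]
60.0 16.0 0.26 180.0 [0.568 0.107 0.123] 1.21 [-0.24  0.37 -0.32 -1.21 -1.07  0.54] [ 0.37  0.75 -0.54]
-60.0 4.0 0.26 -90.0 [0.525 0.256 0.073] 1.25 [ 1.24  0.87 -0.91  1.24 -1.44 -0.22] [ 0.78 -0.63 -0.07]
```

```bash
cat > look.py <<'E'
from bench import *
from h import *
def look(name):
    X=np.load("pics/X.npy"); foot=np.array(gau(.05,0,.066)); az,el,D=np.radians(-60),np.radians(8),.28
    v=np.array([np.cos(GY+az)*np.cos(el),np.sin(GY+az)*np.cos(el),-np.sin(el)])
    x=np.cross(v,[0,0,1]);x/=np.linalg.norm(x);y=np.cross(v,x)
    C=np.eye(4);C[:3,:3]=np.c_[-x,-y,v];C[:3,3]=foot-D*v; T=C@np.linalg.inv(X)
    rv=R.from_matrix(T[:3,:3]).as_rotvec(); a=T[:3,3]-.07*T[:3,2]
    movep(a,rv); move_linear(T[:3,3],v=.2)
    g=grab_frame("wrist"); np.savez(f"pics/{name}.npz",**g); move_linear(a,v=.25)
    uv=proj(g,foot[None])[0].round().astype(int); print("foot px",uv)
    f=g["frame"][::-1,::-1]; u,w=559-uv[0],419-uv[1]
    cv2.imwrite(f"pics/{name}.png",cv2.resize(f[max(0,w-60):w+60,max(0,u-80):u+80],(800,600),interpolation=cv2.INTER_CUBIC)[:,:,::-1])
E
python3 - <<'E'
from look import *
move_linear(gau(.05,0,.25),v=.25)
look("k1"); print(get_obs()["time"])
E
```

```text
foot px [280 207]
40.7917
```

View pics/k1.png

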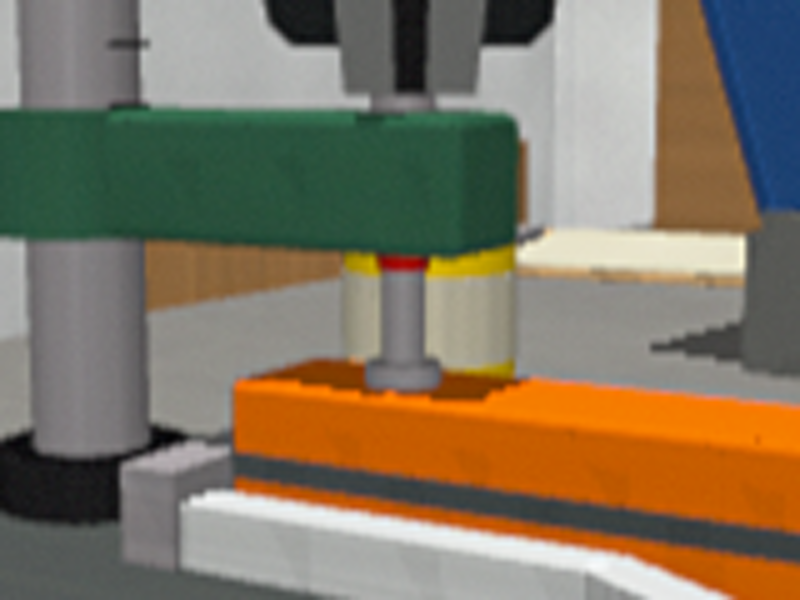

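The wrist view shows the foot disc standing on the bar at (402,385). The red band is visible for about 15 px (2.8 mm) below the carriage edge at row 255, plus about 1.5 mm hidden by the near edge, so the foot is in about 5 mm. I'll nudge it about 0.8 mm more, back off and hand in.

Run:
```python
from look import *
P=gau(.05,0,.22); movep(P,ori(solve_ik,P,GY)); move_linear(gau(.05,0,.145),v=.15)
move_linear(gau(.05,0,.1357),v=.03); print(get_obs()["ee_pos"],get_obs()["wrist_force"])
move_linear(gau(.05,0,.25),v=.2)
look("k2")
g=load("pics/k2.npz");
for n in("k1","k2"):
    h=cv2.cvtColor(load(f"pics/{n}.npz")["frame"],cv2.COLOR_RGB2HSV);m=cv2.inRange(h,(0,170,80),(4,255,255))|cv2.inRange(h,(174,170,80),(180,255,255)); m=m[150:280,265:295]; print(n,m.sum(1)[m.any(1)]//255)
print(get_obs()["time"])
sc=grab_frame("scene")["frame"];cv2.imwrite("pics/end.png",sc[:,:,::-1])
```

```text
[0.60679354 0.18844993 0.13587871] [-0.10385702  0.40871807  1.32089443]
foot px [280 207]
k1 [8 9 5]
k2 [8 8]
45.4
```

View pics/end.png

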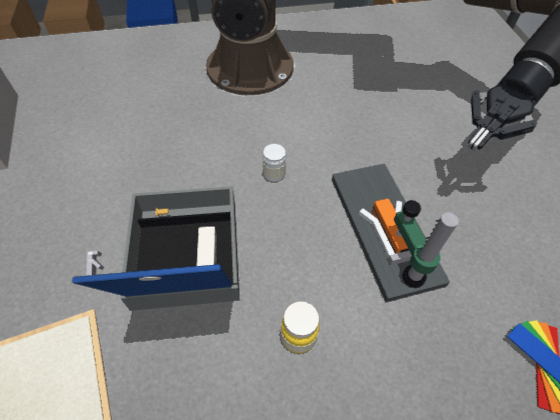

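The final view shows the lid resting open, the white bar in the box (205,245), the jar and can unmoved, the bar home (390,225), and the arm clear of everything.

```bash
python3 -c "
from bench import *
print(job_done())"
```

```text
the job is handed in; nothing more can be done
None
```

The job is handed in, at about 45 s on the clock: the lid rests open, the orange bar is home against the stop, and by camera and tool height the foot stands on it pushed in about 5.5 to 6 mm; the white bar, jar and can were not disturbed.

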